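# Load the polishing dial and index it one click

## Robot

A 7-joint arm with a two-finger parallel gripper is mounted at the origin on the work surface. World frame = base frame: x ahead of the robot, y to its left, z up, the work surface at z = 0. Lengths are in m, angles in rad, forces in N, time in s.
With the tool pointing down it reaches from about 0.35 to 0.9 m from the base axis. Payload 8.1 kg.
Tool frame: the origin (TCP) lies at the very end of the fingers, on their centre line; the grasp point (between the pads) lies 19 mm behind it; z points along the fingers, y is the line along which they close (so a half turn about z gives the same grasp; the last joint's range is limited). The gripper opens to 92 mm and grips with 3 to 60 N. Pads are 19 mm wide; open, the fingers measure 130 mm over their backs; the gripper's body (75 mm by 190 mm) begins 47 mm behind the grasp point.
Start: joints at [1.205, 0.434, 0.025, 1.573, -0.012, 1.134, -0.075], TCP at [0.162, -0.604, 0.227] pointing down, gripper open.
Joint ranges: [-2.62, 2.62], [-0.44, 2.09], [-1.27, 1.32], [0.08, 2.57], [-1.32, 4.46], [0.12, 2], [-2.74, 2.74]. Speed limits (rad/s): [2.22, 2.22, 3.01, 3.01, 3.14, 3.14, 3.14].

## Interface

Orientations are given as a unit quaternion [x, y, z, w].
In Python, from bench import robot gives the robot as it stands.
- The arm moves only by the shell command python3 -m handwheel 'ROWS'. ROWS is JSON, a list of rows, each an object with "jaw": the finger opening in mm, from 0 to 91.8; "translation": the shift along the world's x, y, z in mm, a list of three; "spin": the turn about the world's z in degrees. A call has 1 to 5 rows; each row is the pose to reach, as a shift and turn from the pose commanded when the call began; what a row does not reach only later rows make up. A row lasts 1/8 s, in which the tool goes at most 62.5 mm and 10.7 degrees, less where a joint would pass 70% of its speed; a pose out of reach is approached as far as the arm can. A call with a gripper value outside its range is refused whole. The fingers move at their own pace and stop on an object; the grip force is fixed at half the most. Time passes only in rows, so rows that repeat a pose let the fingers close. It gives the time, the measured TCP pose, the force, the opening and the grip force at its end, in the units of the state.
- robot.observe(): the state, without advancing time (a new reading comes with each control period).
- robot.read_camera(name): name is "scene" or "top" or "wrist"; returns a dict with "color" (400x640x3 uint8, red, green, blue), "fx", "fy", "cx", "cy" (pixels), "R" (3x3) and "t" (3): a world point X has camera coordinates R X + t. Camera axes: x right, y down, z forward; pixel columns grow to the right and rows downward; lengths in m; the calibration is good to about 2 mm. The wrist camera is an equidistant fisheye: a pixel r from the principal point sees the ray r / f radians off the axis. A picture is of the moment at which its call begins. There is no depth.
- robot.finish_job(): hands the job in; it is judged then, once.
The state is a dict: "time_s": time; "q": joint angles; "qvel": joint speeds; "tau": joint torques, N m; "tcp_pos": TCP position; "orientation": TCP orientation; "wrist_force": force on the tool from outside, world axes, zero at the start; "moment": the same for the moment, N m; "opening": opening from 0.0 (shut) to 1.0 (fully open); "finger_force": force on a finger pad.
Only numpy, scipy, OpenCV 4.12 (cv2) and the standard library are available. Lean on these libraries where they do the work, as an engineer would, in place of code of your own. Each camera call takes 0.05 s, during which the arm holds its last target. There are 200 camera calls.

## Task

Set the cross-slotted brass pommel standing on the bench into the empty pocket of the dial nearest the robot, the one next in line for the felt wheel: with light pressure, turn it until its foot drops over the driver bar in the pocket and it sits fully home. Let go, then push the dial round by one of its upright posts, exactly one click clockwise seen from above, so that the new pommel comes to rest by the felt wheel. Be gentle with machine and brass, do not turn the dial by the pommel, and leave the other things on the bench where they are.

Things in the scene. Friction and masses are not known exactly. Their poses are not given: they have to be found in the camera images.
- pommel: The piece to load: a turned brass walking-stick pommel, 64 mm tall, upright on the bench, 0.26 kg. Origin at the centre of its underside, z up. Barrel 40 mm in diameter from 0 to 28 mm, collar 47 mm in diameter from 28 to 34 mm, head above. The lowest 8 mm are cut by a cross slot 10 mm wide along its x and y axes, leaving four square lugs inside a 37 mm circle; the barrel tapers to them.
- pommel_head (a point): Centre of the pommel's head, 46 mm above its underside, the place to grip it: a straight round part 30 mm in diameter from 36 to 56 mm above the underside, domed above that.
- ball_pommel: Bystander, not to be loaded: another brass pommel with a round, wider head, 48 mm in diameter at its widest and 72 mm tall, with a plain foot 38 mm wide without a slot. Origin under its centre.
- rig: The fixed machine: a steel plate 300 x 460 mm, 12 mm thick, with the index table and a green bench polisher. Origin on the bench under the dial's axis, z up; -x points from the axis to the loading pocket, the polisher is on the +y side.
- dial_centre (a point): On the axis of the dial, in its upper face, 60 mm above the bench. Aluminium disc 250 mm in diameter with six cups every 60 degrees on a 90 mm radius and six upright posts midway between them on a 112 mm radius. The next three cups clockwise of the loading pocket hold pommels, fixed there, 128 mm high above the bench; the two counter-clockwise are empty.
- load_pocket (a point): Centre of the floor of the empty pocket to load, 64 mm above the bench, on the rig's -x side at the start; turns with the dial. Inner diameter 42.5 mm. Across the floor lies a straight driver bar, 36 mm long, 8 mm wide, 8 mm high. Its direction is different every time and not measured. It is on a stiff spindle (0.12 N m) that stays put under light pressure.
- pocket_rim (a point): Centre of that pocket's rim, 88 mm above the bench; the cup is 56 mm in outer diameter, 24 mm deep inside. If slot and driver do not match, the pommel rests on the driver 8 mm too high (foot 72 mm above the bench, 16 mm below the rim). A turn of at most 90 degrees finds a match; it drops within about 4 degrees of it. Seated, its foot is 24 mm below the rim, its collar 4 mm above it.
- post (a point): Centre of the top, 120 mm above the bench, of the steel post next to the loading pocket, counter-clockwise of it, on the rig's -x -y side; turns with the dial. All posts are rods 12 mm in diameter, 60 mm tall, 112 mm from the dial's axis. Pushed clockwise it sweeps past the dial's front, towards the rig's +y side.
- dial (a joint): Angle of the dial, rad: 0 at the start, growing clockwise seen from above; one click is 1.047 (60 degrees). A spring roller in a star wheel holds it in each click: leaving a click takes about 0.8 N m (7 N at a post), the push fades to nothing half way at 0.52, past which the roller draws the dial on into the next click by itself.
- wheel (a point): Centre of the polisher's felt wheel, 135 mm above the bench: an upright disc 136 mm in diameter, 26 mm thick, its axis along the rig's x. The motor begins 47 mm behind this point (+x) and is up to 205 mm high. The new pommel ends beside this wheel.
- compound_bar: Bystander: a reddish bar of polishing compound, 110 x 42 x 30 mm. Origin under its centre.
- felt_wheel: Bystander: a spare felt wheel lying flat, 100 mm in diameter, 20 mm thick. Origin under its centre.
- tin: Bystander: a steel tin, 76 mm in diameter, 65 mm tall. Origin under its centre.
- brush: Bystander: a brush lying flat, handle along its x axis.
- screwdriver: Bystander: a screwdriver lying flat along its x axis.
Things that resemble listed ones, but are neither listed nor needed, are in the scene too. Leave any pink or turquoise look-alike of the pommel alone.

How it is judged:
On the way, in this order (a step that is already met when the one before it is completed fails the run):
1. the pommel sits fully home in the loading pocket while the dial is still in its starting click (z of pommel in the frame of load_pocket below 0.0025 m and horizontal distance between pommel and load_pocket below 0.004 m and angle between pommel's own z axis and vertical below 0.07 rad and value of joint dial between -0.2 and 0.2 rad), for 0.3 s.
2. the dial has been turned one click with the pommel home in its pocket (value of joint dial between 0.96 and 1.14 rad and z of pommel in the frame of load_pocket below 0.0025 m), for 0.2 s.
At the end, for the whole second after the job is handed in: The pommel sits upright in its pocket (foot within 2.5 mm of the pocket floor, within 4 mm of its centre, tilt under 0.07 rad), the dial rests in the next click (1.047 rad, within 0.09 rad), and dial and pommel are still (all of step 2 and horizontal distance between pommel and load_pocket below 0.004 m and angle between pommel's own z axis and vertical below 0.07 rad and velocity of joint dial between -0.1 and 0.1 rad/s and linear speed of pommel below 0.02 m/s); the robot touches nothing.
It fails at once if the pommel is pressed against the machine with more than 40 N (contact force between pommel and rig above 40 N).
It fails at once if the fingers press on the machine with more than 40 N (contact force between the fingers and rig above 40 N).
It fails at once if the dial is turned backwards or on towards a second click (value of joint dial above 1.5 rad or value of joint dial below -0.4 rad).
It fails at once if the dial is turned by the pommel instead of a post (contact force between the fingers and pommel above 2 N and value of joint dial above 0.3 rad).
It fails at once if a thing standing by on the bench is shifted by more than 30 mm (distance of any of ball_pommel, compound_bar, felt_wheel, tin, brush, screwdriver from where it was at the start of the episode above 0.03 m).
It also fails if it takes over 70 s, if anything falls off the work surface, if the arm or the gripper's body presses on something with over 40 N, if the wrist force passes 120 N, or if a joint passes its speed limit or range.

## Working session

There is one attempt and no reset: what is moved stays moved. The work goes in short steps, Python scripts to look and compute and a shell command to move; the robot and the scene stay as the last step left them, time stands still between calls to the robot, and variables do not carry over. Pictures are saved under pics/ and viewed, at most 11 in all, crops included, and the job is handed in when it is done.

```bash
ls; mkdir -p pics; cat > h.py <<'E'
import numpy as np, cv2
from bench import robot
def ray(c,u,v):
    R=np.array(c["R"]);t=np.array(c["t"])
    d=R.T@np.array([(u-c["cx"])/c["fx"],(v-c["cy"])/c["fy"],1]);return -R.T@t,d
def onz(c,u,v,z):
    o,d=ray(c,u,v);return o+d*(z-o[2])/d[2]
def px(c,X):
    p=np.array(c["R"])@np.array(X)+np.array(c["t"]);return c["fx"]*p[0]/p[2]+c["cx"],c["fy"]*p[1]/p[2]+c["cy"]
E
python3 - <<'E'
from h import *
import pickle
s=robot.observe();print(s)
for n in("scene","top"):
    c=robot.read_camera(n);pickle.dump(c,open(n+".pkl","wb"))
    cv2.imwrite(f"pics/{n}0.png",c["color"][:,:,::-1]);print(n,c["fx"],c["cx"],c["cy"],c["R"],c["t"])
E
```

```text
pics
{'time_s': 0.0, 'q': array([ 1.20540406,  0.43520424,  0.02498153,  1.57413277, -0.01158696,
        1.13397812, -0.07507425]), 'qvel': array([-1.32033546e-03,  7.43164525e-04,  5.33383189e-05,  9.87220496e-04,
       -4.52586776e-04, -5.92275663e-04,  1.32975452e-04]), 'tau': array([-1.94440017e-04, -6.67859387e+01,  9.85161178e-01, -3.14466977e+01,
       -6.04598341e-02,  4.30716283e-02,  1.51643935e-04]), 'tcp_pos': array([ 0.1621596 , -0.60305473,  0.22594292]), 'orientation': array([ 9.91382689e-01,  1.30995194e-01, -1.81233439e-04, -7.67744759e-04]), 'wrist_force': array([ 0.12005557,  0.51693609, -0.17939256]), 'moment': array([ 0.00331453, -0.00580726, -0.002818  ]), 'finger_force': 0.0, 'opening': 0.9983370882939004}
scene 364.2435503845629 318.5412651073996 205.3910778223023 [[-0.03988003  0.99898367  0.0210052 ]
 [ 0.60656306  0.04090908 -0.79398218]
 [-0.79403453 -0.01892305 -0.60757805]] [ 0.1130783  -0.235848    1.30942312]
top 370.6139109123802 322.49232204756964 197.24756392511975 [[ 0.05539796 -0.99846315 -0.00155268]
 [-0.97856979 -0.0539852  -0.19871276]
 [ 0.19832355  0.01252769 -0.98005654]] [-0.1160016   0.5435646   1.06126885]
```

View pics/scene0.png

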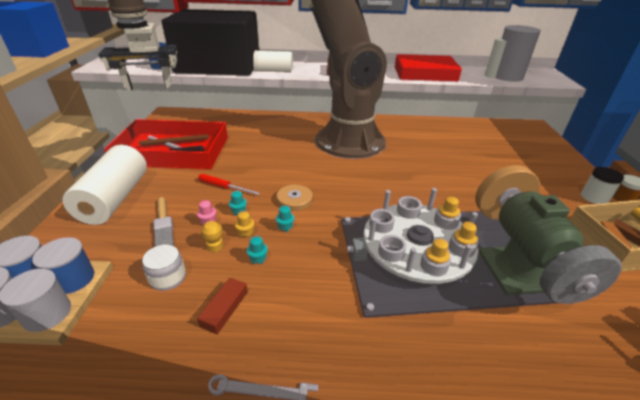

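View pics/top0.png

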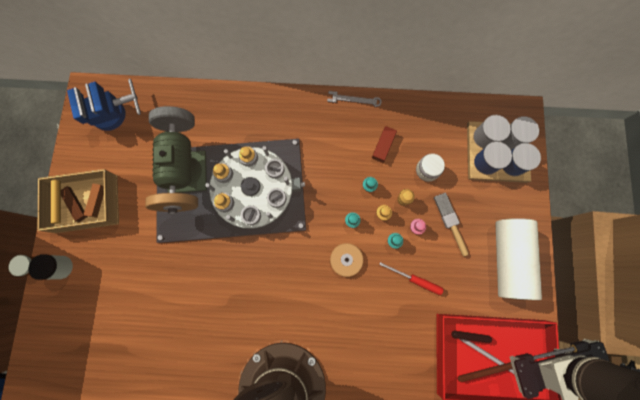

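Brass candidates are at scene (244,224) / top (384,213) and scene (213,236) / top (406,197). The pink and turquoise look-alikes are ruled out. The loading pocket is at top (250,214), nearest the robot. An enlarged crop should show which brass piece has the narrow, straight head.

```bash
cat > a.py <<'E'
from h import *
import pickle
S=pickle.load(open("scene.pkl","rb"));T=pickle.load(open("top.pkl","rb"))
a=cv2.resize(S["color"][185:265,180:300],None,fx=5,fy=5,interpolation=cv2.INTER_CUBIC)[:, :,::-1]
b=cv2.resize(T["color"][130:250,190:310],None,fx=5,fy=5,interpolation=cv2.INTER_CUBIC)[:, :,::-1]
cv2.imwrite("pics/crop1.png",a);cv2.imwrite("pics/crop2.png",b)
for n,c in(("scene",S),("top",T)):
    hsv=cv2.cvtColor(c["color"],cv2.COLOR_RGB2HSV)
    m=cv2.inRange(hsv,(17,150,120),(28,255,255))
    k,l,st,ce=cv2.connectedComponentsWithStats(m)
    for i in range(1,k):
        if st[i,4]>25: print(n,st[i],ce[i].round(1), onz(c,*ce[i],0.04).round(3))
E
python3 a.py
```

```text
scene [440 197  20  20 287] [450.4 207.1] [0.432 0.243 0.04 ]
scene [632 207   8   9  45] [636.6 210.3] [0.413 0.727 0.04 ]
scene [234 211  21  27 372] [244.5 224.3] [ 0.534 -0.269  0.04 ]
scene [455 221  22  23 335] [467.  233.4] [0.533 0.257 0.04 ]
scene [202 222  21  30 504] [212.8 235.7] [ 0.578 -0.333  0.04 ]
scene [427 239  22  24 366] [438.6 251.4] [0.597 0.176 0.04 ]
top [241 147  13  14 108] [246.8 153.7] [0.678 0.158 0.04 ]
top [214 164  14  14 118] [220.3 170.5] [0.619 0.235 0.04 ]
top [ 50 179   8  44 339] [ 53.5 200.8] [0.496 0.732 0.04 ]
top [398 189  16  15 173] [405.6 196.4] [ 0.569 -0.339  0.04 ]
top [215 194  14  14 122] [221.4 201. ] [0.524 0.221 0.04 ]
top [376 205  16  15 174] [383.6 212.2] [ 0.516 -0.273  0.04 ]
```

View pics/crop1.png

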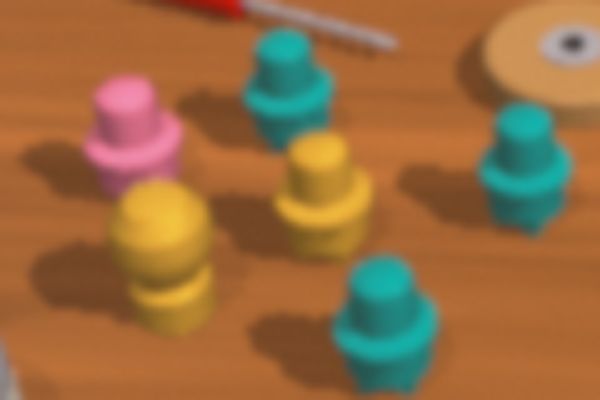

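View pics/crop2.png

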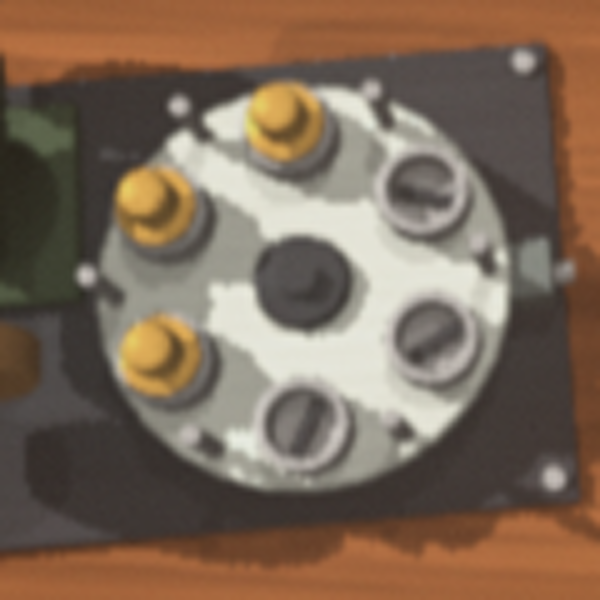

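The pommel to load is at scene (244,224) / top (384,212): its head is narrow and straight. The piece at scene (213,236) is the ball pommel, with its wide round head. In the dial crop, the load pocket rim is at (303,427), the empty rims are at (433,340) and (425,193), and the post tops are at (82,275), (180,105), (372,90), (480,243), (395,425) and (192,437). The bar in the load pocket runs from about (290,455) to (316,398).

```bash
cat > b.py <<'E'
from h import *
import pickle
S=pickle.load(open("scene.pkl","rb"));T=pickle.load(open("top.pkl","rb"))
f=lambda p:(p[0]/5+190-.4,p[1]/5+130-.4)
posts=np.array([onz(T,*f(p),.12)[:2] for p in[(82,275),(180,105),(372,90),(480,243),(395,425),(192,437)]])
c=posts.mean(0);print("c posts",c.round(4),np.hypot(*(posts-c).T).round(3),np.degrees(np.arctan2(*(posts-c).T[::-1])).round(1))
r=np.array([onz(T,*f(p),.088)[:2] for p in[(303,427),(433,340),(425,193)]])
print("rims",r.round(4),"r",np.hypot(*(r-c).T).round(3),np.degrees(np.arctan2(*(r-c).T[::-1])).round(1))
print("post",posts[4].round(4))
a,b=[onz(T,*f(p),.072)[:2] for p in[(290,455),(316,398)]];print("bar dir",np.degrees(np.arctan2(*(b-a)[::-1])).round(1))
# pommel: triangulate head: scene crop top dome (318,150)/5, top view head
def tri(c1,p1,c2,p2):
    o1,d1=ray(c1,*p1);o2,d2=ray(c2,*p2)
    s=np.linalg.lstsq(np.c_[d1,-d2],o2-o1,rcond=None)[0];A=o1+s[0]*d1;B=o2+s[1]*d2;return (A+B)/2,np.linalg.norm(A-B)
print(tri(S,(244.5,224.3),T,(383.6,212.2)))
g=lambda p:(p[0]/5+180-.4,p[1]/5+185-.4)
o,d=ray(S,*g((320,170)))
for z in(.04,.046,.055):print(z,onz(S,*g((320,172)),z),onz(T,383.6,212.2,z))
E
python3 b.py
```

```text
c posts [0.5692 0.1331] [0.115 0.113 0.112 0.112 0.116 0.112] [  97.4   37.7  -21.7  -81.6 -141.9  158.3]
rims [[0.4786 0.1196]
 [0.5339 0.0486]
 [0.6223 0.0605]] r [0.092 0.092 0.09 ] [-171.5 -112.7  -53.8]
post [0.478  0.0615]
bar dir -19.3
(array([ 0.51830077, -0.27414059,  0.02687974]), np.float64(0.0012596698105813164))
0.04 [ 0.5140822  -0.27519003  0.04      ] [ 0.51617328 -0.27272415  0.04      ]
0.046 [ 0.52121944 -0.27310516  0.046     ] [ 0.51515352 -0.27178754  0.046     ]
0.055 [ 0.53192531 -0.26997785  0.055     ] [ 0.51362387 -0.27038263  0.055     ]
```

```bash
python3 -m handwheel '[{"jaw":70,"translation":[40,36,0],"spin":10},{"jaw":70,"translation":[80,75,0],"spin":20},{"jaw":70,"translation":[120,113,0],"spin":30},{"jaw":70,"translation":[160,150,0],"spin":40},{"jaw":70,"translation":[200,188,0],"spin":48}]'; python3 -m handwheel '[{"jaw":70,"translation":[40,37,0],"spin":5},{"jaw":70,"translation":[80,75,0],"spin":10},{"jaw":70,"translation":[120,110,0],"spin":10},{"jaw":70,"translation":[153,144,0],"spin":10},{"jaw":70,"translation":[153,144,0],"spin":10}]'
```

```text
time_s: 0.72
tcp_pos: [0.3632, -0.4142, 0.2265]
orientation: [0.851, 0.525, -0.0, -0.0]
wrist_force: [0.9, -0.6, 0.4]
opening: 0.765
finger_force: 0.0
time_s: 1.35
tcp_pos: [0.518, -0.267, 0.2264]
orientation: [0.801, 0.598, 0.001, -0.001]
wrist_force: [-1.1, -1.2, -0.4]
opening: 0.765
finger_force: 0.0
```

```bash
python3 - <<'E'
from h import *
import pickle
c=robot.read_camera("wrist");pickle.dump(c,open("w1.pkl","wb"));print(c["fx"],c["fy"],c["cx"],c["cy"],c["R"],c["t"]);s=robot.observe();print(s["tcp_pos"],s["orientation"],s["q"],s["time_s"],s["wrist_force"])
cv2.imwrite("pics/w1.png",c["color"][:,:,::-1])
E
```

```text
309.70691628693146 309.70691628693146 316.2234389737892 198.62804562104736 [[ 9.58458589e-01 -2.85230850e-01 -7.04404722e-04]
 [-2.75681218e-01 -9.26997105e-01  2.54315226e-01]
 [-7.31915292e-02 -2.43556421e-01 -9.67121125e-01]] [-0.57278094 -0.13599644  0.36114663]
[ 0.51623078 -0.26957888  0.22626869] [ 8.02450423e-01  5.96718543e-01  1.07956635e-04 -5.36527791e-04] [ 0.64010541  0.39415322 -0.34544195  1.65737648  0.14436894  1.11609047
 -0.03654233] 1.4 [ 0.11245458 -0.21594476  0.54537933]
```

View pics/w1.png

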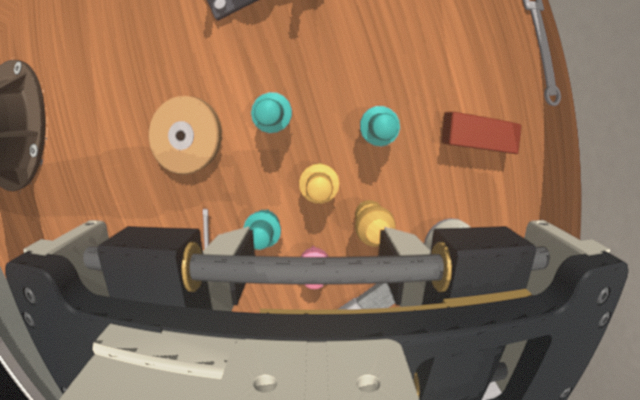

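The wrist picture shows the brass pommel at (319,185), with the ball pommel clear of the finger line at (375,225). Next I refine the position from the collar and head outlines.

```bash
cat >> h.py <<'E'
def fish(c,u,v,z):
    x=(u-c["cx"])/c["fx"];y=(v-c["cy"])/c["fy"];r=np.hypot(x,y);k=np.sin(r)/r if r>1e-9 else 1
    R=np.array(c["R"]);o=-R.T@np.array(c["t"]);d=R.T@np.array([x*k,y*k,np.cos(r)]);return o+d*(z-o[2])/d[2]
E
python3 - <<'E'
from h import *
import pickle
c=pickle.load(open("w1.pkl","rb"));im=c["color"]
hsv=cv2.cvtColor(im,cv2.COLOR_RGB2HSV)
m=cv2.inRange(hsv,(17,120,90),(30,255,255))
k,l,st,ce=cv2.connectedComponentsWithStats(m)
for i in range(1,k):
    if st[i,4]>200:
        x,y,w,h,_=st[i];print(st[i],ce[i])
        cs,_=cv2.findContours((l==i).astype('uint8'),0,1);(u,v),r=cv2.minEnclosingCircle(cs[0]);print(u,v,r,fish(c,u,v,.031))
roi=im[160:215,290:350]
g=cv2.cvtColor(cv2.resize(roi,None,fx=8,fy=8,interpolation=cv2.INTER_CUBIC),cv2.COLOR_RGB2GRAY)
C=cv2.HoughCircles(g,cv2.HOUGH_GRADIENT,1.5,30,param1=80,param2=25,minRadius=70,maxRadius=200)
for a in C[0][:5]:
    u,v=a[0]/8+290-.45,a[1]/8+160-.45;print(u,v,a[2]/8,fish(c,u,v,.034),fish(c,u,v,.057))
E
```

```text
[ 299  163   40   40 1240] [318.83629032 182.925     ]
318.68084716796875 182.9574432373047 20.091838836669922 [ 0.51936358 -0.27300851  0.031     ]
[ 355  201   40   45 1210] [371.92561983 221.92644628]
371.5 223.0 22.94023895263672 [ 0.5669974  -0.33882449  0.031     ]
[181 242  16  49 299] [186.69565217 264.94648829]
190.5 266.0416564941406 24.088523864746094 [ 0.32152804 -0.33210081  0.031     ]
[434 242  18  49 360] [444.40555556 265.71111111]
442.0 266.0 24.186872482299805 [ 0.64723387 -0.42883475  0.031     ]
[ 260  289  270   25 1311] [418.27536232 303.97101449]
394.5 302.5 134.83518981933594 [ 0.5725324 -0.4631353  0.031    ]Traceback (most recent call last):
  File "<stdin>", line 14, in <module>
TypeError: 'NoneType' object is not subscriptable
```

```bash
python3 -m handwheel '[{"jaw":64,"translation":[4,-2,-40],"spin":0},{"jaw":64,"translation":[4,-2,-90],"spin":0},{"jaw":64,"translation":[4,-2,-135],"spin":0},{"jaw":64,"translation":[4,-2,-170],"spin":0},{"jaw":64,"translation":[4,-2,-187],"spin":0}]'; python3 -m handwheel '[{"jaw":64,"translation":[0,0,0],"spin":0},{"jaw":25,"translation":[0,0,0],"spin":0},{"jaw":25,"translation":[0,0,0],"spin":0},{"jaw":25,"translation":[0,0,0],"spin":0},{"jaw":25,"translation":[0,0,0],"spin":0}]'
```

```text
time_s: 2.02
tcp_pos: [0.5172, -0.2745, 0.0378]
orientation: [0.804, 0.595, -0.001, -0.001]
wrist_force: [-0.1, -0.1, 0.2]
opening: 0.697
finger_force: 0.0
time_s: 2.65
tcp_pos: [0.5195, -0.2737, 0.0402]
orientation: [0.804, 0.595, 0.0, 0.0]
wrist_force: [-0.9, 0.4, 3.9]
opening: 0.315
finger_force: 30.1
```

```bash
python3 -m handwheel '[{"jaw":25,"translation":[0,0,30],"spin":0},{"jaw":25,"translation":[0,0,80],"spin":0},{"jaw":25,"translation":[0,0,120],"spin":0},{"jaw":25,"translation":[0,40,150],"spin":0},{"jaw":25,"translation":[0,90,150],"spin":0}]'; python3 -m handwheel '[{"jaw":25,"translation":[0,30,0],"spin":0},{"jaw":25,"translation":[0,70,0],"spin":0},{"jaw":25,"translation":[0,70,0],"spin":0},{"jaw":25,"translation":[0,70,0],"spin":0}]'
python3 - <<'E'
from h import *
import pickle
s=robot.observe();print(s["tcp_pos"],s["wrist_force"],s["opening"])
c=robot.read_camera("scene");pickle.dump(c,open("s2.pkl","wb"))
u,v=px(c,s["tcp_pos"]-[0,0,.02]);print(u,v);u=int(u);v=int(v)
cv2.imwrite("pics/s2.png",cv2.resize(c["color"][v-35:v+35,u-40:u+40,::-1],None,fx=8,fy=8,interpolation=cv2.INTER_CUBIC))
t=robot.read_camera("wrist");pickle.dump(t,open("w2.pkl","wb"))
E
```

```text
time_s: 3.28
tcp_pos: [0.5206, -0.1839, 0.1922]
orientation: [0.804, 0.594, 0.001, 0.002]
wrist_force: [0.7, 1.0, -2.9]
opening: 0.318
finger_force: 30.0
time_s: 3.78
tcp_pos: [0.5191, -0.1141, 0.1896]
orientation: [0.804, 0.595, -0.0, 0.0]
wrist_force: [-0.3, -0.2, -1.2]
opening: 0.317
finger_force: 30.0
[ 0.51908024 -0.11409059  0.18958883] [-0.26291583 -0.15704602 -1.24247924] 0.31687777943625983
310.2924712080363 177.80627347284099
```

View pics/s2.png

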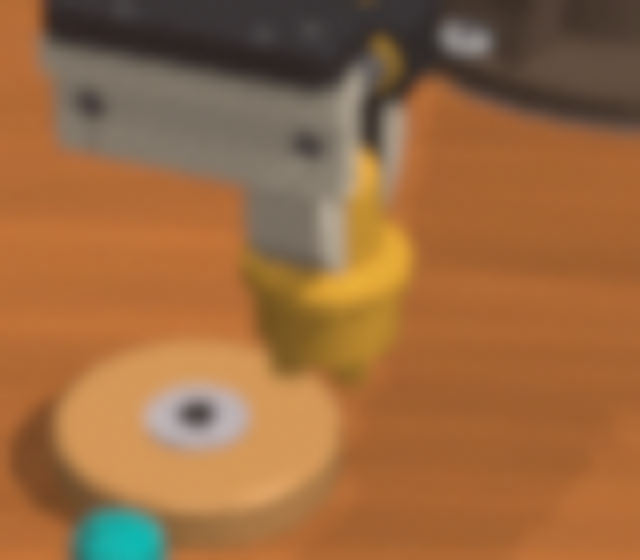

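The lugs show at crop (290,372) and (350,378), with the slot opening between them slightly left of the view direction. So the slots lie at about -15° in the world, close to the estimated bar direction of about -19°. I'll move near the pocket and look at the bar with the wrist camera, which leads the tool on the +y side.

```bash
python3 -m handwheel '[{"jaw":25,"translation":[-15,40,0],"spin":0},{"jaw":25,"translation":[-30,80,0],"spin":0},{"jaw":25,"translation":[-45,120,0],"spin":0},{"jaw":25,"translation":[-59,155,0],"spin":0},{"jaw":25,"translation":[-59,155,0],"spin":0}]';  python3 -m handwheel '[{"jaw":25,"translation":[0,0,0],"spin":0},{"jaw":25,"translation":[0,0,0],"spin":0}]'
python3 - <<'E'
from h import *
import pickle
s=robot.observe();print(s["tcp_pos"],s["orientation"],s["wrist_force"])
c=robot.read_camera("wrist");pickle.dump(c,open("w3.pkl","wb"))
cv2.imwrite("pics/w3.png",cv2.resize(c["color"][0:280,150:520,::-1],None,fx=2.1,fy=2.1,interpolation=cv2.INTER_CUBIC))
E
```

```text
time_s: 4.5
tcp_pos: [0.4596, 0.0434, 0.19]
orientation: [0.803, 0.597, 0.0, -0.0]
wrist_force: [0.3, -0.6, -2.1]
opening: 0.315
finger_force: 30.0
time_s: 4.75
tcp_pos: [0.4607, 0.04, 0.1896]
orientation: [0.804, 0.594, -0.0, 0.0]
wrist_force: [0.3, 0.9, -1.8]
opening: 0.316
finger_force: 30.0
[0.46074742 0.04002739 0.18962102] [ 8.04319784e-01  5.94196646e-01 -1.39488688e-04  1.08088970e-04] [ 0.30773544  0.86623979 -1.75478421]
```

View pics/w3.png

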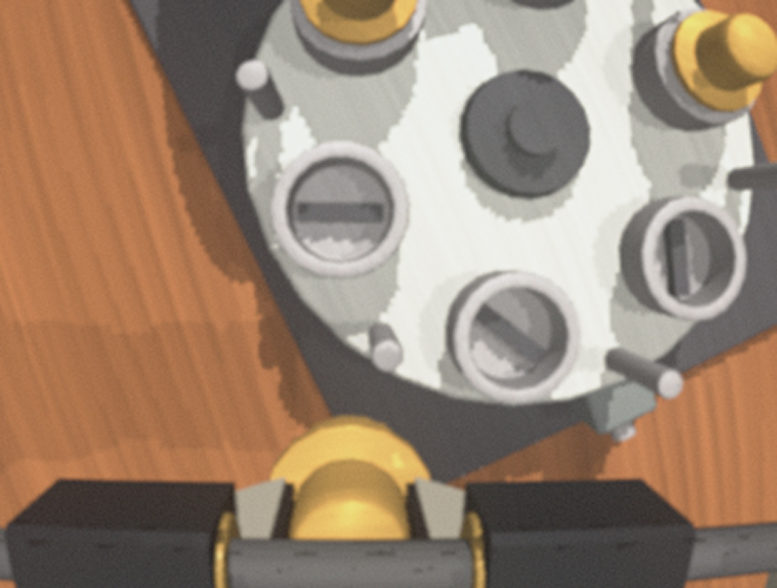

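The loading pocket rim is centred at crop (340,209), and its bar runs from (298,211) to (383,211), parallel to the closing line. The post top is at (387,352) and the next post at (252,75).

```bash
python3 - <<'E'
from h import *
import pickle
c=pickle.load(open("w3.pkl","rb"))
f=lambda u,v:(150+u/2.1-.25,v/2.1-.25)
print("rim",fish(c,*f(340,209),.088),"rim2",fish(c,*f(515,337),.088))
a,b=fish(c,*f(298,211),.072),fish(c,*f(383,211),.072);print("bar",(a+b)/2,np.degrees(np.arctan2(*(b-a)[1::-1])),np.linalg.norm(a-b))
print("posts",fish(c,*f(387,352),.12),fish(c,*f(252,75),.12))
g=cv2.cvtColor(cv2.resize(c["color"][50:150,260:360],None,fx=4,fy=4,interpolation=cv2.INTER_CUBIC),cv2.COLOR_RGB2GRAY)
C=cv2.HoughCircles(g,cv2.HOUGH_GRADIENT,1.5,20,param1=100,param2=40,minRadius=70,maxRadius=150)
if C is not None:
  for q in C[0][:4]: print(q,fish(c,260+q[0]/4-.4,50+q[1]/4-.4,.088))
E
```

```text
rim [0.48228204 0.12199245 0.088     ] rim2 [0.53564173 0.05284281 0.088     ]
bar [0.48230208 0.12224585 0.072     ] -17.28626958324415 0.03538610957458957
posts [0.48318154 0.06726059 0.12      ] [0.4673752  0.17585774 0.12      ]
[207.75 198.75 102.1 ] [0.48218662 0.12201016 0.088     ]
[186.75 189.75 123.7 ] [0.47862452 0.12510362 0.088     ]
[207.75 219.75 118.75] [0.48089033 0.11781173 0.088     ]
[228.75     209.25     123.850006] [0.4856622  0.11863378 0.088     ]
```

```bash
python3 -m handwheel '[{"jaw":25,"translation":[8,30,0],"spin":0},{"jaw":25,"translation":[15,60,0],"spin":0},{"jaw":25,"translation":[22,81,0],"spin":0},{"jaw":25,"translation":[22,81,-20],"spin":0},{"jaw":25,"translation":[22,81,-45],"spin":0}]';  python3 -m handwheel '[{"jaw":25,"translation":[0,0,-4],"spin":0},{"jaw":25,"translation":[0,0,-10],"spin":0},{"jaw":25,"translation":[0,0,-15],"spin":0},{"jaw":25,"translation":[0,0,-19],"spin":0},{"jaw":25,"translation":[0,0,-19],"spin":0}]'
python3 - <<'E'
from h import *
for i in range(2):
    s=robot.observe();print(s["tcp_pos"].round(4),s["wrist_force"].round(2),s["moment"].round(3))
c=robot.read_camera("wrist");cv2.imwrite("pics/w4.png",cv2.resize(c["color"][130:290,200:440,::-1],None,fx=3,fy=3))
E
```

```text
time_s: 5.42
tcp_pos: [0.4832, 0.1221, 0.1444]
orientation: [0.804, 0.595, 0.001, 0.0]
wrist_force: [0.5, -0.1, -3.4]
opening: 0.317
finger_force: 30.0
time_s: 6.05
tcp_pos: [0.4823, 0.1224, 0.1257]
orientation: [0.804, 0.595, -0.0, 0.0]
wrist_force: [-0.3, -0.2, -3.0]
opening: 0.314
finger_force: 30.0
[0.4823 0.1224 0.1257] [-0.31 -0.17 -3.02] [-0.067 -0.066  0.017]
[0.4823 0.1224 0.1257] [-0.31 -0.17 -3.02] [-0.067 -0.066  0.017]
```

View pics/w4.png

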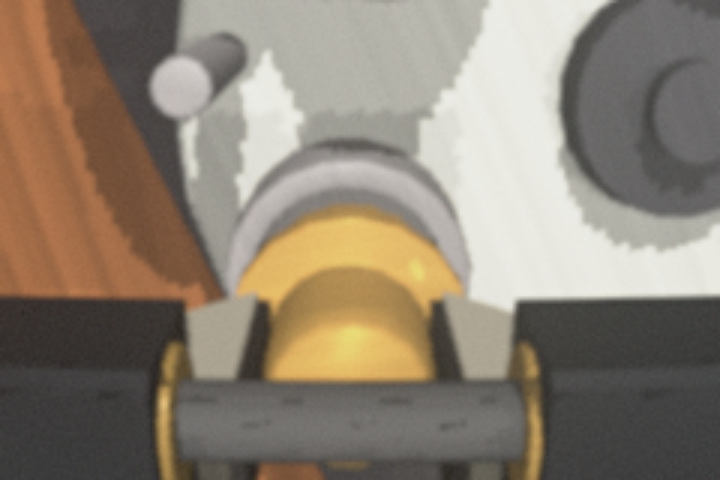

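The pommel's foot is inside the rim (cup around crop (350,250)), centred, with no contact force. Now I lower it gently.

```bash
python3 -m handwheel '[{"jaw":25,"translation":[0,0,-3],"spin":0},{"jaw":25,"translation":[0,0,-6],"spin":0},{"jaw":25,"translation":[0,0,-10],"spin":0},{"jaw":25,"translation":[0,0,-12],"spin":0},{"jaw":25,"translation":[0,0,-13],"spin":0}]';  python3 -m handwheel '[{"jaw":25,"translation":[0,0,-1],"spin":0},{"jaw":25,"translation":[0,0,-2],"spin":0},{"jaw":25,"translation":[0,0,-2],"spin":0}]'
```

```text
time_s: 6.72
tcp_pos: [0.4822, 0.1224, 0.1125]
orientation: [0.804, 0.595, -0.0, -0.0]
wrist_force: [-0.6, 0.1, -1.4]
opening: 0.318
finger_force: 30.0
time_s: 7.1
tcp_pos: [0.4826, 0.1228, 0.1114]
orientation: [0.804, 0.595, 0.0, 0.0]
wrist_force: [-1.5, -0.1, 6.7]
opening: 0.314
finger_force: 30.0
```

```bash
python3 -m handwheel '[{"jaw":25,"translation":[0,0,0],"spin":-3},{"jaw":25,"translation":[0,0,0],"spin":-6},{"jaw":25,"translation":[0,0,0],"spin":-9},{"jaw":25,"translation":[0,0,0],"spin":-12},{"jaw":25,"translation":[0,0,0],"spin":-12}]'
```

```text
time_s: 7.72
tcp_pos: [0.4823, 0.1225, 0.1107]
orientation: [0.861, 0.508, 0.0, 0.0]
wrist_force: [0.8, -0.1, -2.4]
opening: 0.314
finger_force: 30.0
```

```bash
python3 -m handwheel '[{"jaw":25,"translation":[0,0,-1],"spin":0},{"jaw":25,"translation":[0,0,-2],"spin":0},{"jaw":25,"translation":[0,0,-2],"spin":0}]'
```

```text
time_s: 8.1
tcp_pos: [0.4823, 0.1224, 0.1086]
orientation: [0.861, 0.508, -0.0, -0.0]
wrist_force: [0.4, 0.5, -1.7]
opening: 0.314
finger_force: 30.0
```

Going freely below the 0.112 rest height, so it has dropped over the bar. I'll lower it to the floor.

```bash
python3 -m handwheel '[{"jaw":25,"translation":[0,0,-1],"spin":0},{"jaw":25,"translation":[0,0,-2],"spin":0},{"jaw":25,"translation":[0,0,-3],"spin":0},{"jaw":25,"translation":[0,0,-3],"spin":0}]'
```

```text
time_s: 8.6
tcp_pos: [0.4823, 0.1224, 0.1056]
orientation: [0.861, 0.508, -0.0, 0.0]
wrist_force: [-0.7, 0.1, -2.4]
opening: 0.314
finger_force: 30.0
```

```bash
python3 -m handwheel '[{"jaw":25,"translation":[0,0,-1],"spin":0},{"jaw":25,"translation":[0,0,-2],"spin":0},{"jaw":25,"translation":[0,0,-2],"spin":0}]'
```

```text
time_s: 8.98
tcp_pos: [0.4824, 0.1225, 0.1041]
orientation: [0.861, 0.508, 0.0, 0.0]
wrist_force: [-2.5, -0.3, 3.6]
opening: 0.317
finger_force: 30.0
```

```bash
python3 -m handwheel '[{"jaw":52,"translation":[0,0,0],"spin":0},{"jaw":52,"translation":[0,0,0],"spin":0},{"jaw":52,"translation":[0,0,0],"spin":0},{"jaw":52,"translation":[0,0,15],"spin":0},{"jaw":52,"translation":[0,0,40],"spin":0}]'; python3 -m handwheel '[{"jaw":52,"translation":[0,0,30],"spin":0},{"jaw":52,"translation":[0,-40,55],"spin":0},{"jaw":52,"translation":[0,-80,55],"spin":10},{"jaw":52,"translation":[0,-80,55],"spin":12},{"jaw":20,"translation":[0,-80,55],"spin":12}]'
python3 - <<'E'
from h import *
import pickle
s=robot.observe();print(s["tcp_pos"],s["q"],s["time_s"])
c=robot.read_camera("wrist");pickle.dump(c,open("w5.pkl","wb"))
cv2.imwrite("pics/w5.png",cv2.resize(c["color"][0:280,150:520,::-1],None,fx=2.1,fy=2.1,interpolation=cv2.INTER_CUBIC))
E
```

```text
time_s: 9.6
tcp_pos: [0.4819, 0.1224, 0.1444]
orientation: [0.861, 0.508, -0.001, -0.0]
wrist_force: [1.1, 0.9, 0.2]
opening: 0.565
finger_force: 0.0
time_s: 10.22
tcp_pos: [0.4824, 0.0428, 0.1994]
orientation: [0.804, 0.595, 0.0, 0.0]
wrist_force: [-0.4, 0.1, 0.3]
opening: 0.5
finger_force: 0.0
[0.48244104 0.04284227 0.19939149] [ 0.18285663  0.27660225 -0.46651553  1.91395645  0.14774823  0.9835098
 -0.64760685] 10.225
```

View pics/w5.png

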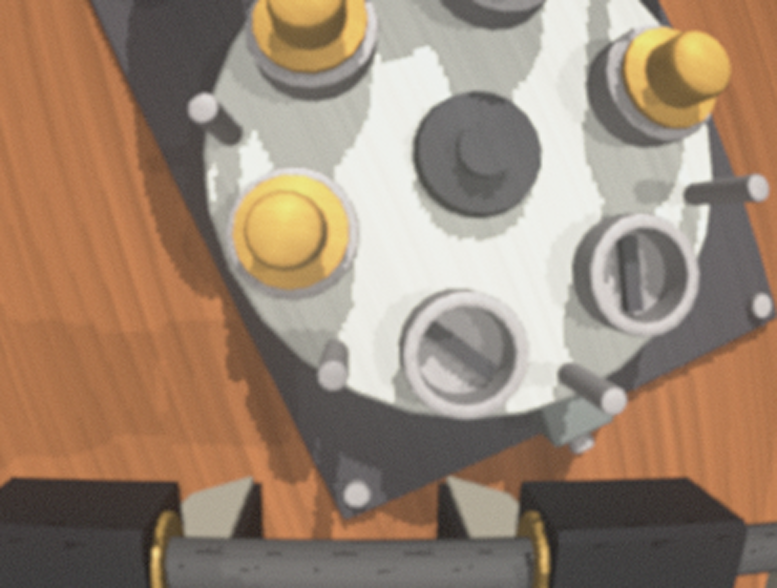

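The pommel sits level in its cup, its head at crop (285,230) and its rim flush. The post top is at (332,373). Next I compute the push waypoints.

```bash
cat > p.py <<'E'
from h import *
import pickle
c=pickle.load(open("w5.pkl","rb"));f=lambda u,v:(150+u/2.1-.25,v/2.1-.25)
P=fish(c,*f(332,373),.12)[:2];print("post",P,"post2",fish(c,*f(203,108),.12),"collar",fish(c,*f(293,230),.098),"rim2",fish(c,*f(465,354),.088))
C=np.array([.5713,.1345]);r=P-C;print(np.hypot(*r),np.degrees(np.arctan2(*r[::-1])))
th0=np.radians(-142.3);n=np.array([-.375,.927])
at=lambda p:C+.112*np.array([np.cos(th0-p),np.sin(th0-p)])-.0155*n
S=at(0)-.0145*n;tcp=np.array([.482,.042]);print("S",S,"shift",(S-tcp)*1e3)
for p in np.arange(0,.7,.05):print(round(p,2),((at(p)-S)*1e3).round(1))
E
python3 p.py
```

```text
post [0.48326573 0.06691806] post2 [0.46764053 0.17590563 0.12      ] collar [0.48386858 0.12253283 0.098     ] rim2 [0.53664308 0.05285212 0.088     ]
0.11098356480601472 -142.48735959954968
S [0.49393296 0.03819897] shift [11.93296431 -3.8010285 ]
0.0 [-5.4 13.4]
0.05 [-8.7 18. ]
0.1 [-11.8  22.6]
0.15 [-14.7  27.5]
0.2 [-17.3  32.4]
0.25 [-19.6  37.5]
0.3 [-21.7  42.7]
0.35 [-23.6  48. ]
0.4 [-25.1  53.4]
0.45 [-26.4  58.8]
0.5 [-27.4  64.3]
0.55 [-28.2  69.9]
0.6 [-28.6  75.4]
0.65 [-28.8  81. ]
```

```bash
python3 -m handwheel '[{"jaw":0,"translation":[12,-4,0],"spin":10},{"jaw":0,"translation":[12,-4,0],"spin":20},{"jaw":0,"translation":[12,-4,0],"spin":30},{"jaw":0,"translation":[12,-4,-20],"spin":39},{"jaw":0,"translation":[12,-4,-40],"spin":39}]'; python3 -m handwheel '[{"jaw":0,"translation":[0,0,-20],"spin":0},{"jaw":0,"translation":[0,0,-40],"spin":0},{"jaw":0,"translation":[0,0,-55],"spin":0},{"jaw":0,"translation":[0,0,-63],"spin":0},{"jaw":0,"translation":[0,0,-63],"spin":0}]'
```

```text
time_s: 10.9
tcp_pos: [0.4945, 0.0399, 0.1585]
orientation: [0.558, 0.83, 0.0, -0.0]
wrist_force: [0.5, 0.1, -0.6]
opening: 0.007
finger_force: 0.0
time_s: 11.52
tcp_pos: [0.4942, 0.0388, 0.0955]
orientation: [0.559, 0.829, -0.0, -0.0]
wrist_force: [0.5, 0.4, -0.3]
opening: 0.001
finger_force: 0.0
```

```bash
python3 -m handwheel '[{"jaw":0,"translation":[-3,7,0],"spin":0},{"jaw":0,"translation":[-5,13,0],"spin":0},{"jaw":0,"translation":[-7,16,0],"spin":0},{"jaw":0,"translation":[-9,18,0],"spin":0},{"jaw":0,"translation":[-10,20,0],"spin":0}]'
```

```text
time_s: 12.15
tcp_pos: [0.4851, 0.057, 0.0963]
orientation: [0.559, 0.829, -0.0, 0.001]
wrist_force: [2.2, -7.4, 1.4]
opening: 0.004
finger_force: 3.6
```

Contact on the post at about 7.5 N, as expected. I continue along the arc.

```bash
python3 -m handwheel '[{"jaw":0,"translation":[-2,3,0],"spin":0},{"jaw":0,"translation":[-5,8,0],"spin":0},{"jaw":0,"translation":[-7,12,0],"spin":0},{"jaw":0,"translation":[-10,18,0],"spin":0},{"jaw":0,"translation":[-12,23,0],"spin":0}]'
```

```text
time_s: 12.78
tcp_pos: [0.4722, 0.0803, 0.0961]
orientation: [0.559, 0.829, -0.001, 0.001]
wrist_force: [0.4, -5.9, 1.1]
opening: 0.007
finger_force: 2.5
```

```bash
python3 -m handwheel '[{"jaw":0,"translation":[-2,5,0],"spin":0},{"jaw":0,"translation":[-3,10,0],"spin":0},{"jaw":0,"translation":[-4,16,0],"spin":0},{"jaw":0,"translation":[-5,21,0],"spin":0},{"jaw":0,"translation":[-6,27,0],"spin":0}]'
```

```text
time_s: 13.4
tcp_pos: [0.4664, 0.1094, 0.0958]
orientation: [0.559, 0.829, 0.0, -0.0]
wrist_force: [-0.5, -0.6, 0.2]
opening: 0.002
finger_force: 0.4
```

Force has faded, so we are about half way. A little further, then hold.

```bash
python3 -m handwheel '[{"jaw":0,"translation":[0,4,0],"spin":0},{"jaw":0,"translation":[-1,8,0],"spin":0},{"jaw":0,"translation":[-1,10,0],"spin":0},{"jaw":0,"translation":[-1,10,0],"spin":0},{"jaw":0,"translation":[-1,10,0],"spin":0}]'
python3 -m handwheel '[{"jaw":0,"translation":[0,0,0],"spin":0},{"jaw":0,"translation":[0,0,0],"spin":0},{"jaw":0,"translation":[0,0,0],"spin":0},{"jaw":0,"translation":[0,0,0],"spin":0}]'
python3 - <<'E'
from h import *
import pickle
c=robot.read_camera("wrist");pickle.dump(c,open("w6.pkl","wb"))
cv2.imwrite("pics/w6.png",c["color"][:,:,::-1])
E
```

```text
time_s: 14.02
tcp_pos: [0.4654, 0.1183, 0.0957]
orientation: [0.559, 0.829, -0.0, 0.0]
wrist_force: [-0.3, -0.1, -1.1]
opening: 0.005
finger_force: 0.0
time_s: 14.52
tcp_pos: [0.4653, 0.1184, 0.0957]
orientation: [0.559, 0.829, 0.0, 0.0]
wrist_force: [0.3, -0.4, -0.4]
opening: 0.003
finger_force: 0.0
```

View pics/w6.png

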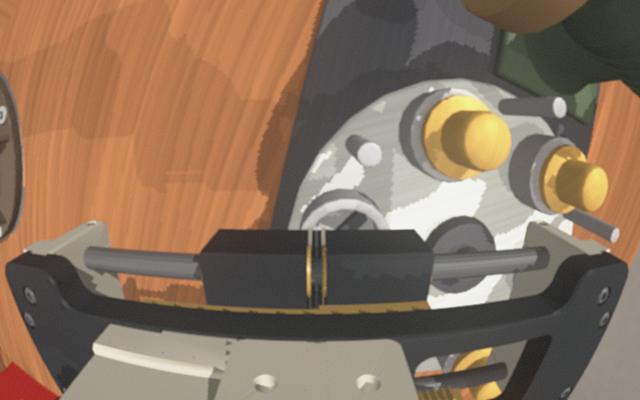

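The dial has run on into the click: the pushed post is at (368,152), the new pommel at (470,140) and an empty cup at (345,215) in the loading position. I raise and back off, then check.

```bash
python3 -m handwheel '[{"jaw":0,"translation":[0,0,20],"spin":0},{"jaw":0,"translation":[0,0,60],"spin":0},{"jaw":0,"translation":[0,0,110],"spin":0},{"jaw":0,"translation":[-20,-40,130],"spin":0},{"jaw":0,"translation":[-40,-90,130],"spin":0}]'
python3 -m handwheel '[{"jaw":0,"translation":[0,-40,0],"spin":0},{"jaw":0,"translation":[0,-40,0],"spin":0},{"jaw":0,"translation":[0,-40,0],"spin":0}]'
python3 - <<'E'
from h import *
import pickle
c=pickle.load(open("w6.pkl","rb"));C=np.array([.5713,.1345])
r=fish(c,368,152,.12)[:2]-C;print("post",np.hypot(*r),"turned",-142.4+360-np.degrees(np.arctan2(*r[::-1]))%360)
print(robot.observe()["wrist_force"])
c=robot.read_camera("top");cv2.imwrite("pics/t7.png",cv2.resize(c["color"][120:260,140:310,::-1],None,fx=4,fy=4,interpolation=cv2.INTER_CUBIC))
E
```

```text
time_s: 15.2
tcp_pos: [0.426, 0.0285, 0.2275]
orientation: [0.558, 0.83, 0.001, 0.001]
wrist_force: [1.6, -0.8, -0.7]
opening: 0.004
finger_force: 0.0
time_s: 15.58
tcp_pos: [0.4254, -0.011, 0.2258]
orientation: [0.559, 0.829, 0.0, 0.0]
wrist_force: [0.1, 0.5, -0.2]
opening: 0.007
finger_force: 0.0
post 0.11373956542780342 turned 59.696021666385064
[ 0.09264016  0.52879825 -0.16859106]
```

View pics/t7.png

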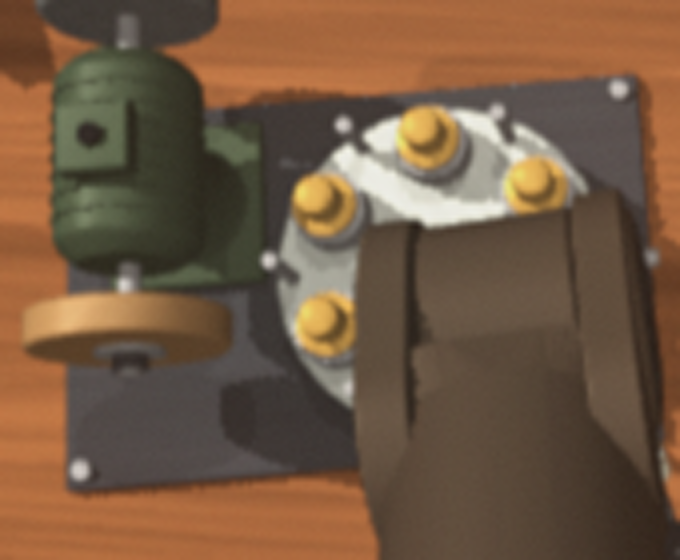

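The new pommel rests beside the felt wheel at crop (327,325), looking seated like its neighbours. The dial has turned 59.7° and the arm is clear, so I hand the job in.

```bash
python3 -c "
from bench import robot
print(robot.finish_job())"
```

```text
the job is handed in; nothing more can be done
None
```

The pommel dropped over the driver bar and sits home in its pocket, the dial was pushed by its post one click clockwise (measured 59.7°) so the pommel rests beside the felt wheel, and the job is handed in; the verdict was not shown.

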